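# Turn over the served table's tile

## Robot

A 6-joint arm with a two-finger parallel gripper is mounted at the origin on the work surface. World frame = base frame: x ahead of the robot, y to its left, z up, the work surface at z = 0. Lengths are in m, angles in rad, forces in N, time in s.
With the tool pointing down it reaches from about 0.425 to 0.95 m from the base axis. Payload 3.5 kg.
Tool frame: the origin (TCP) lies on the mounting face of the last link; the fingertips stand 173 mm ahead of it and the grasp point (between the pads) lies 155 mm ahead of it; z points along the fingers, x is the direction in which the jaws open and shut, and the axes are right-handed (so a half turn about z gives the same grasp; the last joint's range is limited). The gripper opens to 85 mm and grips with 20 to 120 N. Pads are 22 mm wide; open, the fingers measure 114 mm over their backs; the gripper's body (76 mm by 85 mm) begins 54 mm behind the grasp point. The pads swing forward as they close: fully open they stand 13 mm farther back than shut.
Start: joints at [1.135, 0.286, 1.577, -0, 1.279, -0.15], TCP at [0.19, 0.648, 0.405] pointing down, gripper open.
Joint ranges: [-2.77, 2.77], [-0.9, 2.22], [0.21, 2.48], [-1.53, 4.67], [0.24, 2.81], [-2.84, 2.84]. Speed limits (rad/s): [2.79, 2.79, 3.14, 3.14, 3.14, 3.14].

## Interface

Orientations are given as a unit quaternion [x, y, z, w].
In Python, from plant import get_state, read_camera, sign_off gives the robot as it stands.
- The arm moves only by the shell command python3 -m jog 'ROWS' [FORCE]. ROWS is JSON, a list of rows, each an object of numbers: "grip": the closure, from 0 (fully open) to 1 (shut); "x", "y", "z": the shift along the tool's x, y, z in mm; "rx", "ry", "rz": the turn, a rotation vector about the tool's x, y, z in degrees. A call has 1 to 8 rows; each row shifts and turns the commanded pose from where the row before left it, along the tool's axes as they then stand; what a row does not reach is not made up. A row lasts 1/12 s, in which the tool goes at most 41.7 mm and 7.16 degrees, less where a joint would pass 70% of its speed; a pose out of reach is approached as far as the arm can. A call with a gripper value outside its range is refused whole. The fingers move at their own pace and stop on an object; FORCE is the grip in N (left out, the last holds). Time passes only in rows, so rows that do not move let the fingers close. It gives the time, the measured TCP pose, the force and the opening at its end, in the units of the state.
- get_state(): the state, without advancing time (a new reading comes with each control period).
- read_camera(name): name is "scene" or "top"; returns a dict with "frame" (480x640x3 uint8, red, green, blue), "intrinsics" (3x3 intrinsics, pixels), "R" (3x3) and "t" (3): a world point X has camera coordinates R X + t. Camera axes: x right, y down, z forward; pixel columns grow to the right and rows downward; lengths in m; the calibration is good to about 2 mm. A picture is of the moment at which its call begins. There is no depth.
- sign_off(): hands the job in, once; it reports no verdict.
The state is a dict: "time": time; "qpos": joint angles; "dq": joint speeds; "joint_efforts": joint torques, N m; "eef_pos": TCP position; "tcp_rot": TCP orientation; "contact_force": force on the tool from outside, world axes, zero at the start; "wrist_torque": the same for the moment, N m; "opening": opening from 0.0 (shut) to 1.0 (fully open).
Only numpy, scipy, OpenCV 4.12 (cv2) and the standard library are available. Lean on these libraries where they do the work, as an engineer would, in place of code of your own. Each camera call takes 0.05 s, during which the arm holds its last target.

## Task

The blue table has been served: turn its tile over, white face up, by pushing alone. With the fingertips push the blue tile along the upper deck of the dark wooden stand so that it tips nose-down onto the ramp and, pushed on against the low step at the ramp's foot, tips up and flips over to lie flat and still on the landing. Never lift or carry it, and leave the yellow tile and everything else on the table as they are.

Things in the scene. Friction and masses are not known exactly. Their poses are not given: they have to be found in the camera images.
- stand: Fixed dark-wood turn-over stand, 316 long (x) x 186 wide (y) mm. Origin: at table height, mid-width, 24 short of the step. x points in the push direction (level, from upper deck to landing), z up. Along x in mm: upper deck -154 to -22, top 58 above the table; ramp down, -22 to +10; flat trough floor, +10 to +24, 8 above the table; landing +24 to +154; end strip. No side walls. Two lanes, centred near y = -47 and +47, one tile in each.
- deck_edge (a point): Middle of the upper deck's front edge (brass strip), 58 above the table; axes as the stand. From here a straight ramp over the whole width falls at 57 degrees, 60 long down the slope, to the 14 wide grey trough floor, 50 below the deck.
- step_edge (a point): Middle of the step's upper edge (brass strip), 20 above the table; axes as the stand. The upright step face below it is 12 high; beyond it the flat landing runs 130 at the same height to an end strip 8 thick that stands 2 above the landing.
- blue_tile: Loose rigid tile, 80 (x, along the push) x 70 x 10 mm, about 40 g: blue face +z, white face -z. Origin at its centre. Starts flat on the deck, blue up, in either lane, x within 7 degrees of the stand's, leading edge 6 to 36 short of the deck edge. Past half its length it tips onto the ramp; nose at the step, it lies at 57 degrees, tail 20 beyond the deck edge; pushed on (rising a little as it goes) it passes upright and falls over.
- yellow_tile: The same tile with a yellow top face, lying in the other lane of the upper deck. Origin at its centre. Not to be moved.
- green_bottle: Green glass bottle, 62 diameter, 235 tall, standing left of the stand. Origin: centre of its underside. Bystander.
- brown_bottle: Brown glass bottle, 62 diameter, 235 tall, standing on the left. Origin: centre of its underside. Bystander.
- water_bottle: Clear bottle with green cap and blue label, 66 diameter, 220 tall, standing on the right. Origin: centre of its underside. Bystander.
- shot_glass: Small glass, 44 diameter, 55 tall, standing close beside the stand on the side away from the robot. Origin: centre of its underside. Bystander.
- side_plate: White plate, 170 diameter, 20 tall, on the left. Origin: centre of its underside. Bystander.
- snack_tray: Open cardboard tray, 130 x 90 x 35, on the right. Origin: centre of its underside. Bystander.
- marker: White marker pen with orange cap, 125 long (x), 16 thick, lying beside the stand on the side away from the robot. Origin: middle of its barrel, on its axis. Bystander.
Things that resemble listed ones, but are neither listed nor needed, are in the scene too. Leave any purple look-alike of the blue_tile alone.

How it is judged:
On the way:
1. the blue tile has come down the ramp and stands tilted with its nose in the trough, resting on the stand (angle between blue_tile's own z axis and vertical between 0.6 and 1.9 rad and x of blue_tile in the frame of stand between -0.025 and 0.04 m and z of blue_tile in the frame of stand below 0.053 m and contact force between blue_tile and stand above 0.02 N), for 0.1 s.
At the end, for the whole second after the job is handed in: The blue tile lies white face up on the landing, flat to within 7 degrees and at rest, its centre over the landing (26 to 125 mm along the stand's x, within 75 mm of its middle line); the yellow tile has moved less than 10 mm and every bystander less than 20 mm and none is tipped (angle between blue_tile's own z axis and vertical above 3.02 rad and x of blue_tile in the frame of stand between 0.026 and 0.125 m and y of blue_tile in the frame of stand between -0.075 and 0.075 m and z of blue_tile in the frame of stand between 0.02 and 0.032 m and contact force between blue_tile and stand above 0.05 N and linear speed of blue_tile below 0.01 m/s and angular speed of blue_tile below 0.1 rad/s and angle between yellow_tile's own z axis and vertical below 0.1 rad and distance of yellow_tile from where it was at the start of the episode below 0.01 m and distance of each of green_bottle, brown_bottle, water_bottle, shot_glass, side_plate, snack_tray, marker from where it was at the start of the episode below 0.02 m and angle between each of green_bottle, brown_bottle, water_bottle, shot_glass, side_plate, snack_tray's own z axis and vertical below 0.15 rad); the robot touches nothing.
It fails at once if the blue tile is lifted: its centre more than 85 mm above the table, or beyond the step while more than 65 mm above the table (height (world z) of blue_tile above 0.085 m or (x of blue_tile in the frame of stand above 0.03 m and height (world z) of blue_tile above 0.065 m)).
It fails at once if the yellow tile is moved more than 10 mm (distance of yellow_tile from where it was at the start of the episode above 0.01 m).
It fails at once if a bystander is moved more than 20 mm or tipped (distance of any of green_bottle, brown_bottle, water_bottle, shot_glass, side_plate, snack_tray, marker from where it was at the start of the episode above 0.02 m or angle between any of green_bottle, brown_bottle, water_bottle, shot_glass, side_plate, snack_tray's own z axis and vertical above 0.3 rad).
It also fails if it takes over 38 s, if anything falls off the work surface, if the arm or the gripper's body presses on something with over 40 N, if the wrist force passes 120 N, or if a joint passes its speed limit or range.

## Working session

There is one attempt and no reset: what is moved stays moved. The work goes in short steps, Python scripts to look and compute and a shell command to move; the robot and the scene stay as the last step left them, time stands still between calls to the robot, and variables do not carry over. Pictures are saved under pics/ and viewed, and the job is handed in when it is done.

```bash
mkdir -p pics; ls; python3 - <<'E'
from plant import get_state, read_camera
import cv2,numpy as np
s=get_state(); print(s)
for n in ["scene","top"]:
    c=read_camera(n); cv2.imwrite(f"pics/{n}0.png",c["frame"][:,:,::-1]); np.savez(f"{n}0.npz",**c)
    print(n,c["intrinsics"],c["R"],c["t"])
E
```

```text
pics
{'time': 0.0, 'qpos': array([ 1.13501808e+00,  2.87190336e-01,  1.57815698e+00,  4.71633056e-07,
        1.27859305e+00, -1.49982438e-01]), 'dq': array([ 0.00050135, -0.00056772, -0.0008048 , -0.00157711,  0.00159465,
       -0.00055963]), 'joint_efforts': array([-1.22470596e-03, -4.06000757e+01, -2.92616916e+01, -2.76172250e-04,
        5.69084994e-03, -9.14871805e-07]), 'eef_pos': array([0.19015262, 0.64740808, 0.40334109]), 'tcp_rot': array([ 8.00599597e-01,  5.99198554e-01, -1.03444414e-03,  5.54854106e-04]), 'contact_force': array([ 0.22886048, -0.12645963, -0.25072418]), 'wrist_torque': array([-0.00088493,  0.01361328,  0.04675713]), 'opening': 1.0012455783025442}
scene [[524.44818109   0.         331.25618099]
 [  0.         524.44818109 239.43262276]
 [  0.           0.           1.        ]] [[-0.79932577  0.60089456  0.00200902]
 [ 0.35920369  0.48049712 -0.80005952]
 [-0.48171674 -0.63878655 -0.59991727]] [ 0.42744608 -0.16649     1.62612087]
top [[580.39395647   0.         316.46255284]
 [  0.         580.39395647 240.28795326]
 [  0.           0.           1.        ]] [[-0.01977178 -0.99971343  0.01349555]
 [-0.98113868  0.01680479 -0.19257335]
 [ 0.19229137 -0.01704852 -0.98118978]] [0.03953189 0.56704269 1.66736786]
```

View pics/top0.png

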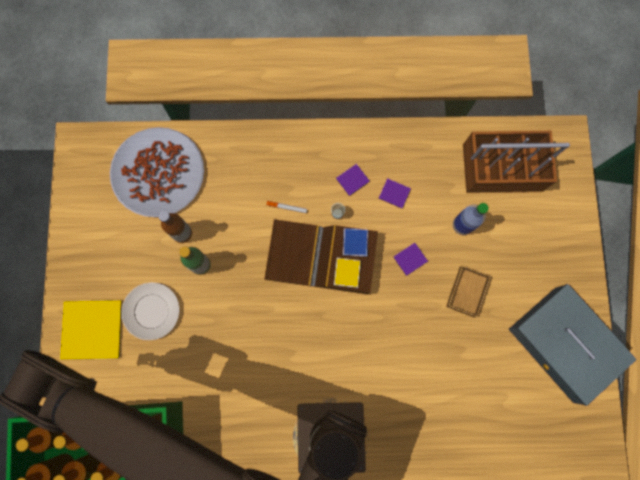

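View pics/scene0.png

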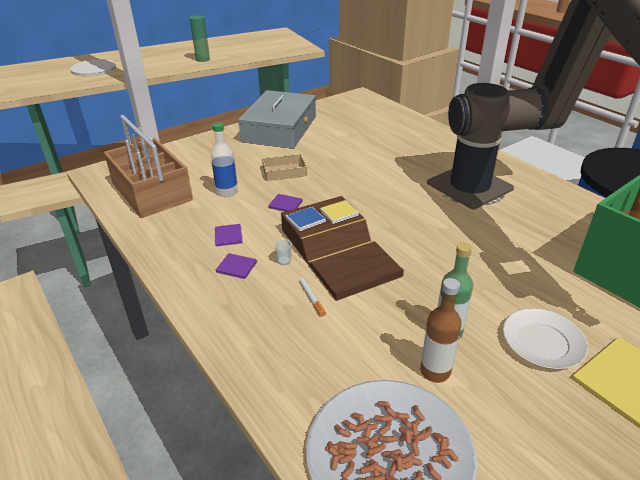

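The top view shows the stand at about (267–378, 220–293). The upper deck is on the right, so the push goes image-left (+y). The blue tile is at (355,242) in the far lane and the yellow at (348,272). I'll enlarge.

```bash
python3 - <<'E'
import cv2,numpy as np
a=np.load("top0.npz")["frame"][:,:,::-1][200:305,255:395]
cv2.imwrite("pics/topc.png",cv2.resize(a,None,fx=5.7,fy=5.7,interpolation=cv2.INTER_CUBIC))
a=np.load("scene0.npz")["frame"][:,:,::-1][190:300,270:410]
cv2.imwrite("pics/scenec.png",cv2.resize(a,None,fx=5.4,fy=5.4,interpolation=cv2.INTER_CUBIC))
E
```

```text
(no output)
```

View pics/topc.png

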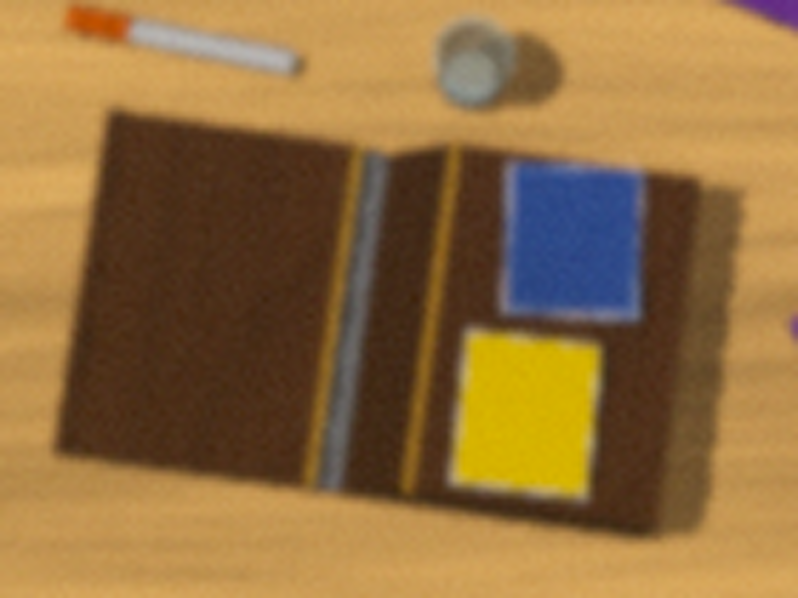

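View pics/scenec.png

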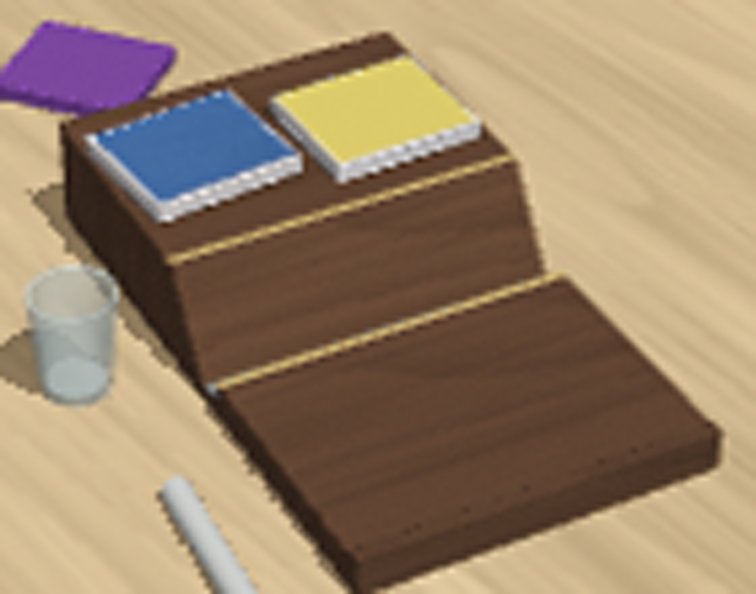

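```bash
cat > h.py <<'E'
import numpy as np
def ray(cam,u,v,z):
    K,R,t=cam["intrinsics"],cam["R"],cam["t"]
    d=R.T@np.linalg.solve(K,[u,v,1.]); o=-R.T@t
    return o+d*(z-o[2])/d[2]
def proj(cam,X):
    p=cam["intrinsics"]@(cam["R"]@np.array(X)+cam["t"]); return p[:2]/p[2]
E
python3 - <<'E'
import numpy as np; from h import *
T=np.load("top0.npz");S=np.load("scene0.npz")
def tp(p,z): return ray(T,(p[0]+.5)/5.7-.5+255,(p[1]+.5)/5.7-.5+200,z)[:2]
def sp(p,z): return ray(S,(p[0]+.5)/5.4-.5+270,(p[1]+.5)/5.4-.5+190,z)[:2]
P={'deck':([(455,148),(408,492)],.058),'back':([(697,180),(655,533)],.058),'step':([(355,150),(308,487)],.02),'land':([(108,110),(58,452)],.022),
'blue':([(510,166),(643,172),(638,320),(505,312)],.068),'yel':([(467,330),(603,342),(588,497),(452,485)],.068)}
Q={'deck':([(170,260),(515,158)],.058),'back':([(62,126),(388,34)],.058),'step':([(212,388),(562,277)],.02),'land':([(358,556),(718,432)],.022),
'blue':([(163,213),(88,139),(226,93),(301,155)],.068),'yel':([(342,172),(272,98),(405,57),(479,124)],.068)}
D={}
for n in P:
    A=np.array([tp(p,P[n][1]) for p in P[n][0]]);B=np.array([sp(p,Q[n][1]) for p in Q[n][0]])
    D[n]=A,B
    print(n,A.round(4).tolist(),A.mean(0).round(4)); print('   ',B.round(4).tolist(),B.mean(0).round(4))
for k in (0,1):
    m={n:D[n][k].mean(0) for n in D}
    ax=m['land']-m['back']; L=np.linalg.norm(ax);ax/=L
    print('axis',np.degrees(np.arctan2(ax[1],ax[0])),L,[ (n,round((m[n]-m['deck'])@ax,4)) for n in m])
    for n in('deck','back','step','land'):
        d=D[n][k][0]-D[n][k][1];print(n,np.linalg.norm(d),np.degrees(np.arctan2(d[1],d[0])))
E
```

```text
deck [[0.6109, -0.0252], [0.431, 0.0035]] [ 0.5209 -0.0109]
    [[0.6119, -0.0232], [0.4306, 0.0086]] [ 0.5212 -0.0073]
back [[0.5916, -0.1511], [0.4077, -0.1223]] [ 0.4996 -0.1367]
    [[0.5921, -0.1468], [0.4107, -0.1177]] [ 0.5014 -0.1323]
step [[0.6191, 0.0263], [0.4389, 0.0545]] [0.529  0.0404]
    [[0.624, 0.0265], [0.4406, 0.0583]] [0.5323 0.0424]
land [[0.6427, 0.1578], [0.4595, 0.185]] [0.5511 0.1714]
    [[0.6404, 0.1581], [0.4617, 0.1899]] [0.551 0.174]
blue [[0.5986, -0.053], [0.5942, -0.122], [0.5165, -0.1166], [0.5218, -0.0482]] [ 0.5578 -0.085 ]
    [[0.6011, -0.0443], [0.5957, -0.1169], [0.5187, -0.11], [0.521, -0.0441]] [ 0.5591 -0.0788]
yel [[0.5128, -0.0284], [0.5053, -0.0982], [0.4256, -0.0878], [0.433, -0.0187]] [ 0.4692 -0.0583]
    [[0.5139, -0.0209], [0.503, -0.0927], [0.4271, -0.0829], [0.4355, -0.0135]] [ 0.4699 -0.0525]
axis 80.51982074931459 0.31240125268780333 [('deck', np.float64(0.0)), ('back', np.float64(-0.1276)), ('step', np.float64(0.0519)), ('land', np.float64(0.1848)), ('blue', np.float64(-0.067)), ('yel', np.float64(-0.0553))]
deck 0.18214789423368385 -9.06734254547335
back 0.18622438439029582 -8.911031393162625
step 0.18234031624152255 -8.893588782006415
land 0.18526258613386878 -8.427638698868671
axis 80.79621201428218 0.3102714786751776 [('deck', np.float64(0.0)), ('back', np.float64(-0.1266)), ('step', np.float64(0.0508)), ('land', np.float64(0.1837)), ('blue', np.float64(-0.0645)), ('yel', np.float64(-0.0528))]
deck 0.18411270556012962 -9.9449280982046
back 0.18372599318814647 -9.107563290039522
step 0.18619358676490824 -9.82790063818767
land 0.18148432336291728 -10.086106914738487
```

```bash
cat > fit.py <<'E'
import numpy as np,cv2; from h import *
from scipy.optimize import least_squares
T=np.load("top0.npz");S=np.load("scene0.npz")
tp=lambda p:((p[0]+.5)/5.7-.5+255,(p[1]+.5)/5.7-.5+200)
sp=lambda p:((p[0]+.5)/5.4-.5+270,(p[1]+.5)/5.4-.5+190)
h=.093
def c(x,z): return [(x,-h,z),(x,h,z)]
M=c(-.022,.058)+c(-.154,.058)+c(.024,.02)+c(.162,.022)
pt=[(455,148),(408,492),(697,180),(655,533),(355,150),(308,487),(108,110),(58,452)]
ps=[(170,260),(515,158),(62,126),(388,34),(212,388),(562,277),(358,556),(718,432)]
def W(x,y,a,P): ca,sa=np.cos(a),np.sin(a); P=np.array(P); return np.c_[x+ca*P[:,0]-sa*P[:,1],y+sa*P[:,0]+ca*P[:,1],P[:,2]]
B=([(510,166),(643,172),(638,320),(505,312)],[(163,213),(88,139),(226,93),(301,155)])
Y=([(467,330),(603,342),(588,497),(452,485)],[(342,172),(272,98),(405,57),(479,124)])
def tile(l,w): return [(l/2,-w/2,.068),(-l/2,-w/2,.068),(-l/2,w/2,.068),(l/2,w/2,.068)]
def res(p,ot,os):
    r=[]
    def add(x,y,a,P,qt,qs):
        for X,a_,b_ in zip(W(x,y,a,P),qt,qs):
            r.extend(proj(T,X)+ot-tp(a_)); r.extend(proj(S,X)+os-sp(b_))
    add(*p[0:3],M,pt,ps); add(*p[3:6],tile(p[9],p[10]),*B); add(*p[6:9],tile(p[9],p[10]),*Y)
    return np.array(r)
f=lambda q:np.r_[res(q[:11],q[11:13],q[13:15]), q[11:15]/1.0]
q=least_squares(f,[.525,.015,1.4,.558,-.08,1.45,.47,-.055,1.45,.075,.075,0,0,0,0]).x
r=f(q);print("rms px",np.sqrt((r**2).mean()));print(q.round(4));
st=q[:3]
for n,k in(('blue',3),('yel',6)):
    d=q[k:k+2]-st[:2];ca,sa=np.cos(st[2]),np.sin(st[2]);print(n,'in stand',ca*d[0]+sa*d[1],-sa*d[0]+ca*d[1],np.degrees(q[k+2]-st[2]))
print('yaw',np.degrees(st[2])); np.save('pose.npy',q)
for nm,u,v,z in(('green',203,265,0),('brown',185,235,0),('shot',338,216,0)): print(nm,ray(T,u,v,z).round(3))
E
python3 fit.py
```

```text
rms px 0.5167142786226578
[ 0.5245  0.0136  1.4078  0.5572 -0.0838  1.5101  0.4683 -0.0571  1.4535
  0.0697  0.0785  0.1773 -0.168   0.3733  0.8616]
blue in stand -0.0907546109739838 -0.04813364542012649 5.8629366915100904
yel in stand -0.07885835640754679 0.04400087918682742 2.6207589703062664
yaw 80.66140913481155
green [0.508 0.373 0.   ]
brown [0.602 0.43  0.   ]
shot [ 0.654 -0.04   0.   ]
```

```bash
python3 -m jog '[{"z":-35,"grip":0.6},{"z":-35,"grip":0.6},{"x":-18,"y":34.6},{"x":-18,"y":34.6},{"x":-18,"y":34.6},{"x":-18,"y":34.6},{"x":-18,"y":34.6},{"x":-18,"y":34.6}]' && python3 -m jog '[{"x":-18,"y":34.6},{"x":-18,"y":34.6},{"x":-18,"y":34.6},{"x":-18,"y":34.6},{"x":-18,"y":34.6},{"x":-35.6,"y":13.4},{"x":-35.6,"y":13.4},{"x":-35.6,"y":13.4}]'
```

```text
$[0]: bad value
```

```bash
python3 -m jog '[{"grip":0.6,"x":0,"y":0,"z":-35,"rx":0,"ry":0,"rz":0}]'; python3 -m jog --help | head -20
```

```text
time: 0.18
eef_pos: [0.1898, 0.6464, 0.4296]
tcp_rot: [0.801, 0.599, -0.008, 0.004]
contact_force: [0.1, -0.1, -1.4]
opening: 0.884invalid input: not JSON, or not a number
```

```bash
python3 -m jog '[{"grip":0.6,"x":0,"y":0,"z":-35,"rx":0,"ry":0,"rz":0},{"grip":0.6,"x":-18,"y":34,"z":0,"rx":0,"ry":0,"rz":0},{"grip":0.6,"x":-18,"y":34,"z":0,"rx":0,"ry":0,"rz":0},{"grip":0.6,"x":-18,"y":34,"z":0,"rx":0,"ry":0,"rz":0},{"grip":0.6,"x":-18,"y":34,"z":0,"rx":0,"ry":0,"rz":0},{"grip":0.6,"x":-18,"y":34,"z":0,"rx":0,"ry":0,"rz":0},{"grip":0.6,"x":-18,"y":34,"z":0,"rx":0,"ry":0,"rz":0},{"grip":0.6,"x":-18,"y":34,"z":0,"rx":0,"ry":0,"rz":0}]'
```

```text
time: 0.85
eef_pos: [0.3839, 0.4581, 0.4742]
tcp_rot: [0.801, 0.599, -0.0, 0.0]
contact_force: [0.8, 0.6, 0.6]
opening: 0.404
```

```bash
python3 -m jog '[{"grip":0.6,"x":-18,"y":34,"z":0,"rx":0,"ry":0,"rz":0},{"grip":0.6,"x":-18,"y":34,"z":0,"rx":0,"ry":0,"rz":0},{"grip":0.6,"x":-18,"y":34,"z":0,"rx":0,"ry":0,"rz":0},{"grip":0.6,"x":-36,"y":13.5,"z":0,"rx":0,"ry":0,"rz":0},{"grip":0.6,"x":-36,"y":13.5,"z":0,"rx":0,"ry":0,"rz":0},{"grip":0.6,"x":-36,"y":13.5,"z":0,"rx":0,"ry":0,"rz":0},{"grip":0.6,"x":-36,"y":13.5,"z":0,"rx":0,"ry":0,"rz":0},{"grip":0.6,"x":-36,"y":13.5,"z":0,"rx":0,"ry":0,"rz":0}]'; python3 -m jog '[{"grip":0.6,"x":-36,"y":13.5,"z":0,"rx":0,"ry":0,"rz":0},{"grip":0.6,"x":-36,"y":13.5,"z":0,"rx":0,"ry":0,"rz":0},{"grip":0.6,"x":-36,"y":13.5,"z":0,"rx":0,"ry":0,"rz":0},{"grip":0.6,"x":-36,"y":13.5,"z":0,"rx":0,"ry":0,"rz":0},{"grip":0.6,"x":-36,"y":13.5,"z":0,"rx":0,"ry":0,"rz":0},{"grip":0.6,"x":-36,"y":13.5,"z":0,"rx":0,"ry":0,"rz":0},{"grip":0.6,"x":-36,"y":13.5,"z":0,"rx":0,"ry":0,"rz":0},{"grip":0.6,"x":0,"y":0,"z":0,"rx":0,"ry":0,"rz":0}]'
```

```text
time: 1.52
eef_pos: [0.4794, 0.1856, 0.4741]
tcp_rot: [0.801, 0.599, -0.0, -0.0]
contact_force: [0.9, 0.1, 0.4]
opening: 0.397
time: 2.18
eef_pos: [0.4993, -0.0862, 0.4741]
tcp_rot: [0.803, 0.597, -0.001, 0.001]
contact_force: [-0.2, -0.4, 0.1]
opening: 0.395
```

```bash
python3 -m jog '[{"grip":0.6,"x":0,"y":0,"z":0,"rx":0,"ry":0,"rz":6.9},{"grip":0.6,"x":0,"y":0,"z":0,"rx":0,"ry":0,"rz":6.9},{"grip":0.6,"x":0,"y":0,"z":0,"rx":0,"ry":0,"rz":6.9},{"grip":0.6,"x":0,"y":0,"z":0,"rx":0,"ry":0,"rz":6.9},{"grip":0.6,"x":0,"y":0,"z":0,"rx":0,"ry":0,"rz":6.9},{"grip":0.6,"x":0,"y":0,"z":0,"rx":0,"ry":0,"rz":6.9},{"grip":0.6,"x":0,"y":0,"z":0,"rx":0,"ry":0,"rz":6.9},{"grip":0.6,"x":0,"y":0,"z":0,"rx":0,"ry":0,"rz":6.9}]'; python3 -m jog '[{"grip":0.6,"x":0,"y":0,"z":0,"rx":0,"ry":0,"rz":6.9},{"grip":0.6,"x":0,"y":0,"z":0,"rx":0,"ry":0,"rz":6.9},{"grip":0.6,"x":0,"y":0,"z":0,"rx":0,"ry":0,"rz":6.9},{"grip":0.6,"x":0,"y":0,"z":0,"rx":0,"ry":0,"rz":6.9},{"grip":0.6,"x":0,"y":0,"z":0,"rx":0,"ry":0,"rz":0},{"grip":0.6,"x":0,"y":0,"z":0,"rx":0,"ry":0,"rz":0}]'; python3 - <<'E'
import numpy as np
from plant import get_state
from scipy.spatial.transform import Rotation as R
s=get_state();m=R.from_quat(s['tcp_rot']).as_matrix();print(m.round(3));print(np.degrees(np.arctan2(m[1,0],m[0,0])))
st=np.load('pose.npy')[:3];ca,sa=np.cos(st[2]),np.sin(st[2])
for xs in(-.19,):
  g=np.array([st[0]+ca*xs-sa*-.047,st[1]+sa*xs+ca*-.047]);d=np.r_[g-s['eef_pos'][:2],0];print(g,(m.T@d*1000).round(1))
E
```

```text
time: 2.85
eef_pos: [0.4992, -0.0804, 0.4742]
tcp_rot: [0.988, 0.157, -0.0, -0.0]
contact_force: [-0.1, -0.3, 0.5]
opening: 0.399
time: 3.35
eef_pos: [0.4993, -0.0806, 0.4743]
tcp_rot: [0.997, -0.078, -0.0, -0.0]
contact_force: [0.4, -0.5, 0.0]
opening: 0.4
[[ 0.988 -0.156 -0.001]
 [-0.156 -0.988  0.   ]
 [-0.001 -0.    -1.   ]]
-8.971302542476879
[ 0.54001102 -0.18154962] [56.  93.4 -0.1]
```

```bash
python3 -m jog '[{"grip":0.6,"x":19,"y":31,"z":0,"rx":0,"ry":0,"rz":0.4},{"grip":0.6,"x":19,"y":31,"z":0,"rx":0,"ry":0,"rz":0},{"grip":0.6,"x":18,"y":32,"z":0,"rx":0,"ry":0,"rz":0},{"grip":0.6,"x":0,"y":0,"z":40,"rx":0,"ry":0,"rz":0},{"grip":0.6,"x":0,"y":0,"z":40,"rx":0,"ry":0,"rz":0},{"grip":0.6,"x":0,"y":0,"z":40,"rx":0,"ry":0,"rz":0},{"grip":0.6,"x":0,"y":0,"z":40,"rx":0,"ry":0,"rz":0},{"grip":0.6,"x":0,"y":0,"z":40,"rx":0,"ry":0,"rz":0}]'; python3 -m jog '[{"grip":0.6,"x":0,"y":0,"z":16,"rx":0,"ry":0,"rz":0},{"grip":0.6,"x":0,"y":0,"z":0,"rx":0,"ry":0,"rz":0}]'; cat > snap.py <<'E'
import sys,cv2,numpy as np
from plant import read_camera
n=sys.argv[1]
for c,(y0,y1,x0,x1) in {"top":(185,315,245,405),"scene":(120,290,240,420)}.items():
    f=read_camera(c); np.savez(f"{c}_{n}.npz",**f); a=f["frame"][y0:y1,x0:x1,::-1]
    cv2.imwrite(f"pics/{c}_{n}.png",cv2.resize(a,None,fx=3.5,fy=3.5,interpolation=cv2.INTER_CUBIC))
a=cv2.imread(f"pics/top_{n}.png");b=cv2.imread(f"pics/scene_{n}.png")
h=max(a.shape[0],b.shape[0]);P=lambda i:cv2.copyMakeBorder(i,0,h-i.shape[0],0,0,cv2.BORDER_CONSTANT)
o=np.hstack([P(a),P(b)]);s=800/o.shape[1];cv2.imwrite(f"pics/both_{n}.png",cv2.resize(o,None,fx=s,fy=s,interpolation=cv2.INTER_AREA))
E
python3 snap.py 1
```

```text
time: 4.02
eef_pos: [0.5389, -0.1827, 0.273]
tcp_rot: [0.997, -0.082, 0.0, -0.0]
contact_force: [0.1, 0.1, -0.5]
opening: 0.395
time: 4.18
eef_pos: [0.5371, -0.1817, 0.2526]
tcp_rot: [0.997, -0.082, -0.005, -0.002]
contact_force: [-0.0, -0.4, -0.2]
opening: 0.401
```

View pics/scene_1.png

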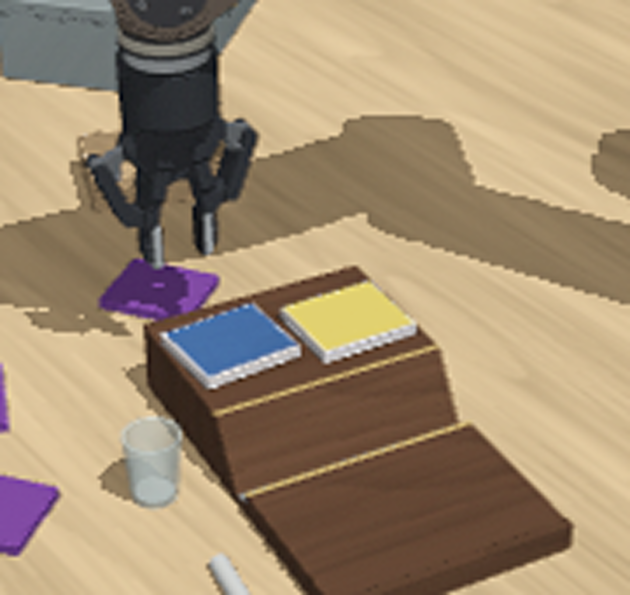

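View pics/top_1.png

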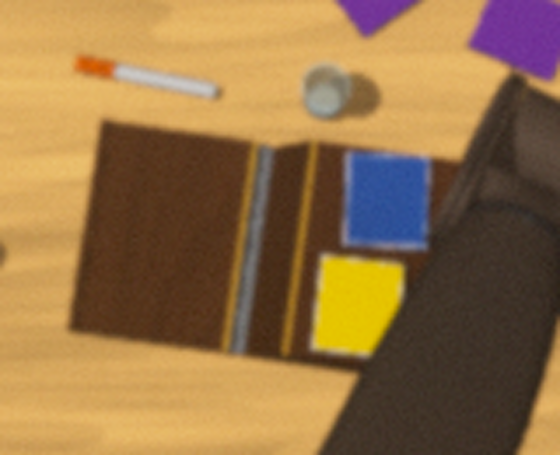

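```bash
python3 - <<'E'
import numpy as np,cv2; from h import *
from plant import get_state
from scipy.spatial.transform import Rotation as R
s=get_state();m=R.from_quat(s['tcp_rot']).as_matrix();print(s['eef_pos'],s['tcp_rot'])
S=np.load("scene_1.npz")
for L in(.16,.165,.17,.173):
    for dx in(-.024,.024):
        X=s['eef_pos']+m@np.array([dx,-.00,L]);u=proj(S,X);print(L,dx,((u-[240,120]+.5)*3.5).round(0),X.round(4))
a=S["frame"][170:250,265:325,::-1];cv2.imwrite("pics/tip1.png",cv2.resize(a,None,fx=7,fy=7,interpolation=cv2.INTER_CUBIC))
E
```

```text
[ 0.5393637  -0.18289236  0.25863066] [ 9.96583774e-01 -8.25870352e-02 -3.59701109e-04 -1.84829347e-04]
0.16 -0.024 [203. 233.] [ 0.5156 -0.1789  0.0986]
0.16 0.024 [147. 247.] [ 0.5629 -0.1868  0.0986]
0.165 -0.024 [204. 238.] [ 0.5156 -0.1789  0.0936]
0.165 0.024 [147. 253.] [ 0.5629 -0.1868  0.0936]
0.17 -0.024 [204. 244.] [ 0.5156 -0.1789  0.0886]
0.17 0.024 [147. 258.] [ 0.5629 -0.1868  0.0886]
0.173 -0.024 [204. 247.] [ 0.5156 -0.1789  0.0856]
0.173 0.024 [148. 262.] [ 0.5629 -0.1868  0.0856]
```

View pics/tip1.png

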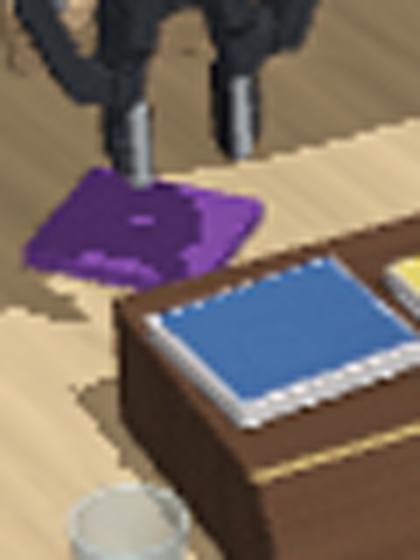

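```bash
python3 -m jog '[{"grip":0.6,"x":0,"y":-20,"z":0,"rx":0,"ry":0,"rz":0},{"grip":0.6,"x":0,"y":-19,"z":0,"rx":0,"ry":0,"rz":0},{"grip":0.6,"x":0,"y":0,"z":20,"rx":0,"ry":0,"rz":0},{"grip":0.6,"x":0,"y":0,"z":0,"rx":0,"ry":0,"rz":0},{"grip":0.6,"x":0,"y":0,"z":0,"rx":0,"ry":0,"rz":0},{"grip":0.6,"x":0,"y":0,"z":0,"rx":0,"ry":0,"rz":0}]'; for i in 1 2 3; do python3 -m jog '[{"grip":0.6,"x":0,"y":0,"z":2,"rx":0,"ry":0,"rz":0},{"grip":0.6,"x":0,"y":0,"z":0,"rx":0,"ry":0,"rz":0},{"grip":0.6,"x":0,"y":0,"z":0,"rx":0,"ry":0,"rz":0}]'|grep -v rot; done; python3 snap.py 2
```

```text
time: 4.78
eef_pos: [0.5464, -0.1451, 0.2408]
tcp_rot: [0.997, -0.083, 0.002, 0.001]
contact_force: [0.4, -0.4, 0.1]
opening: 0.398
time: 5.03
eef_pos: [0.5458, -0.145, 0.2373]
contact_force: [-0.4, -0.1, -0.5]
opening: 0.402
time: 5.28
eef_pos: [0.5456, -0.1446, 0.2345]
contact_force: [0.4, 0.7, 0.0]
opening: 0.4
time: 5.53
eef_pos: [0.5456, -0.1445, 0.2325]
contact_force: [0.0, 0.2, -0.2]
opening: 0.399
```

View pics/both_2.png

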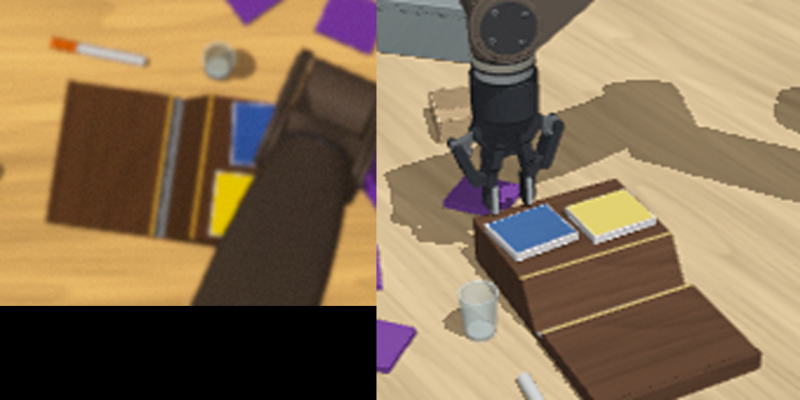

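The fingers are just behind the blue tile's tail and centred on it, with no contact yet. I'll go on down in 1 mm steps.

```bash
for i in 1 2 3 4; do python3 -m jog '[{"grip":0.6,"x":0,"y":0,"z":1,"rx":0,"ry":0,"rz":0},{"grip":0.6,"x":0,"y":0,"z":0,"rx":0,"ry":0,"rz":0},{"grip":0.6,"x":0,"y":0,"z":0,"rx":0,"ry":0,"rz":0}]'|grep -v rot; done
```

```text
time: 5.88
eef_pos: [0.5457, -0.1445, 0.2317]
contact_force: [-0.3, -0.4, -0.6]
opening: 0.4
time: 6.13
eef_pos: [0.5457, -0.1445, 0.2307]
contact_force: [-0.5, 1.0, -0.5]
opening: 0.407
time: 6.38
eef_pos: [0.5458, -0.1446, 0.2306]
contact_force: [-2.8, 0.9, 5.5]
opening: 0.402
time: 6.63
eef_pos: [0.546, -0.1446, 0.2306]
contact_force: [-4.9, 2.5, 9.8]
opening: 0.401
```

```bash
python3 -m jog '[{"grip":0.6,"x":0,"y":0,"z":-5,"rx":0,"ry":0,"rz":0},{"grip":0.6,"x":0,"y":0,"z":0,"rx":0,"ry":0,"rz":0},{"grip":0.6,"x":0,"y":-6,"z":0,"rx":0,"ry":0,"rz":0},{"grip":0.6,"x":0,"y":-6,"z":0,"rx":0,"ry":0,"rz":0},{"grip":0.6,"x":0,"y":-5,"z":0,"rx":0,"ry":0,"rz":0},{"grip":0.6,"x":0,"y":-5,"z":0,"rx":0,"ry":0,"rz":0},{"grip":0.6,"x":0,"y":-5,"z":0,"rx":0,"ry":0,"rz":0},{"grip":0.6,"x":0,"y":-5,"z":0,"rx":0,"ry":0,"rz":0}]'; python3 -m jog '[{"grip":0.6,"x":0,"y":-5,"z":0,"rx":0,"ry":0,"rz":0},{"grip":0.6,"x":0,"y":-5,"z":0,"rx":0,"ry":0,"rz":0},{"grip":0.6,"x":0,"y":0,"z":0,"rx":0,"ry":0,"rz":0}]'; python3 snap.py 3
```

```text
time: 7.3
eef_pos: [0.551, -0.1123, 0.2335]
tcp_rot: [0.997, -0.083, -0.0, -0.0]
contact_force: [-1.1, -0.3, -1.0]
opening: 0.4
time: 7.55
eef_pos: [0.5527, -0.1022, 0.2337]
tcp_rot: [0.997, -0.083, -0.0, -0.0]
contact_force: [0.6, 0.8, -0.1]
opening: 0.4
```

View pics/scene_3.png

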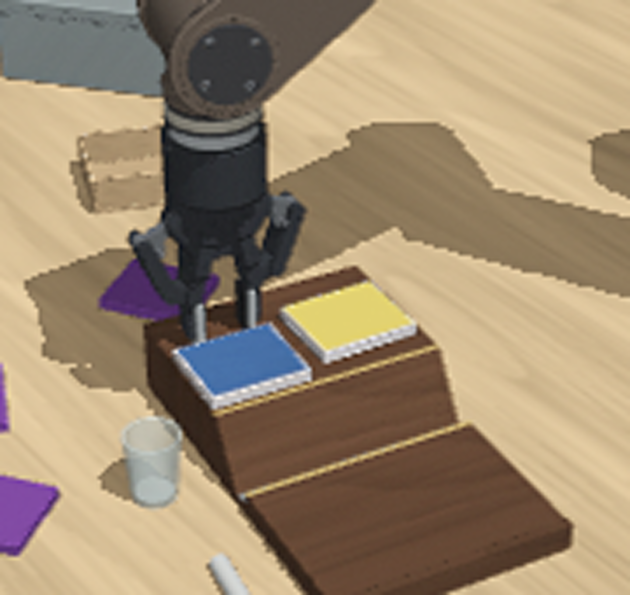

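View pics/top_3.png

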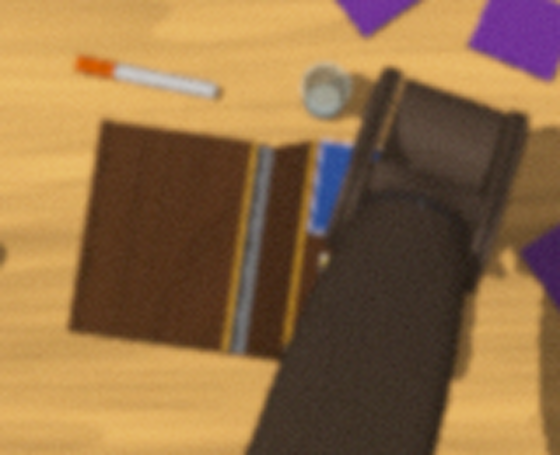

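The blue tile is now square to the stand with its nose at the brass edge (scene crop (225,405)–(310,375)). The yellow tile is undisturbed. I'll continue.

```bash
python3 -m jog '[{"grip":0.6,"x":0,"y":-5,"z":0,"rx":0,"ry":0,"rz":0},{"grip":0.6,"x":0,"y":-5,"z":0,"rx":0,"ry":0,"rz":0},{"grip":0.6,"x":0,"y":-5,"z":0,"rx":0,"ry":0,"rz":0},{"grip":0.6,"x":0,"y":-5,"z":0,"rx":0,"ry":0,"rz":0},{"grip":0.6,"x":0,"y":-5,"z":0,"rx":0,"ry":0,"rz":0},{"grip":0.6,"x":0,"y":-5,"z":0,"rx":0,"ry":0,"rz":0},{"grip":0.6,"x":0,"y":0,"z":0,"rx":0,"ry":0,"rz":0}]'; python3 snap.py 4
```

```text
time: 8.23
eef_pos: [0.5577, -0.0726, 0.2337]
tcp_rot: [0.997, -0.083, -0.0, -0.0]
contact_force: [0.5, 0.8, -0.3]
opening: 0.401
```

View pics/scene_4.png

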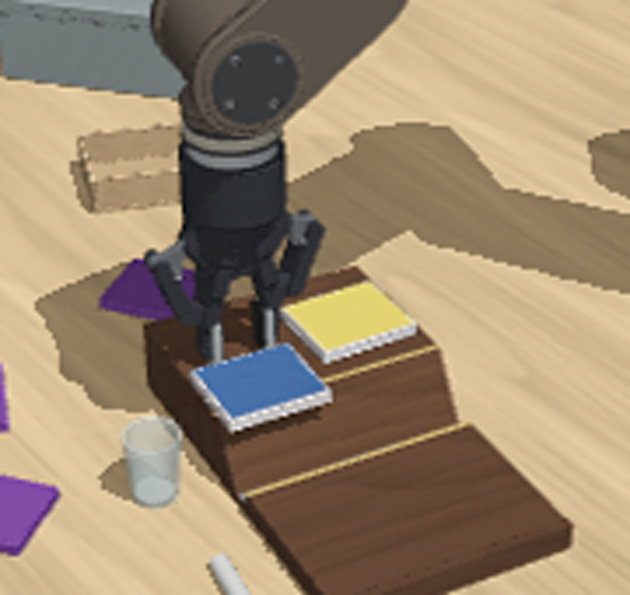

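The nose overhangs the edge by about 20–25 mm, square and clear of yellow. I'll push slowly until it tips.

```bash
python3 -m jog '[{"grip":0.6,"x":0,"y":-3,"z":0,"rx":0,"ry":0,"rz":0},{"grip":0.6,"x":0,"y":-3,"z":0,"rx":0,"ry":0,"rz":0},{"grip":0.6,"x":0,"y":-3,"z":0,"rx":0,"ry":0,"rz":0},{"grip":0.6,"x":0,"y":-3,"z":0,"rx":0,"ry":0,"rz":0},{"grip":0.6,"x":0,"y":-3,"z":0,"rx":0,"ry":0,"rz":0},{"grip":0.6,"x":0,"y":0,"z":0,"rx":0,"ry":0,"rz":0},{"grip":0.6,"x":0,"y":0,"z":0,"rx":0,"ry":0,"rz":0},{"grip":0.6,"x":0,"y":0,"z":0,"rx":0,"ry":0,"rz":0}]'; python3 snap.py 5
```

```text
time: 9.0
eef_pos: [0.5601, -0.0587, 0.2337]
tcp_rot: [0.997, -0.083, -0.0, -0.0]
contact_force: [-0.4, -0.2, 0.6]
opening: 0.403
```

View pics/scene_5.png

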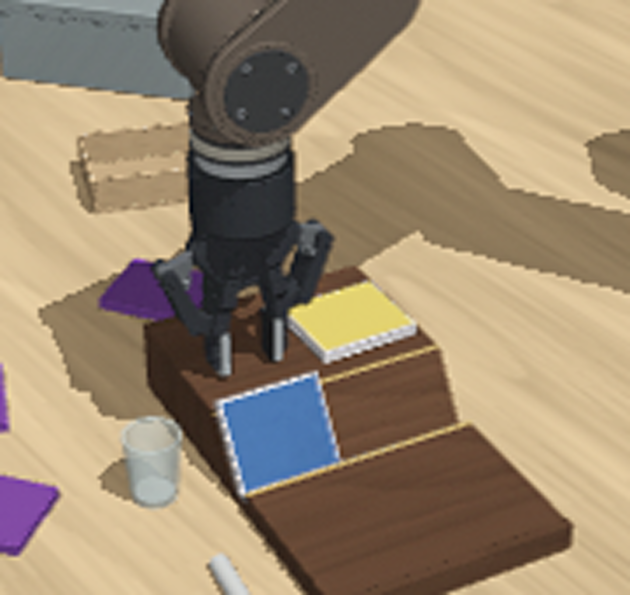

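The tile now lies on the ramp at 57° with its nose at the step (scene crop (243,493)–(338,462)). Next I bring the fingers to its tail.

```bash
python3 -m jog '[{"grip":0.6,"x":0,"y":-6,"z":0,"rx":0,"ry":0,"rz":0},{"grip":0.6,"x":0,"y":-6,"z":0,"rx":0,"ry":0,"rz":0},{"grip":0.6,"x":0,"y":-6,"z":0,"rx":0,"ry":0,"rz":0},{"grip":0.6,"x":0,"y":-6,"z":0,"rx":0,"ry":0,"rz":0},{"grip":0.6,"x":0,"y":-4,"z":0,"rx":0,"ry":0,"rz":0},{"grip":0.6,"x":0,"y":-4,"z":0,"rx":0,"ry":0,"rz":0},{"grip":0.6,"x":0,"y":-4,"z":0,"rx":0,"ry":0,"rz":0},{"grip":0.6,"x":0,"y":-4,"z":0,"rx":0,"ry":0,"rz":0}]';  python3 -m jog '[{"grip":0.6,"x":0,"y":-4,"z":0,"rx":0,"ry":0,"rz":0},{"grip":0.6,"x":0,"y":-4,"z":0,"rx":0,"ry":0,"rz":0},{"grip":0.6,"x":0,"y":0,"z":0,"rx":0,"ry":0,"rz":0},{"grip":0.6,"x":0,"y":0,"z":0,"rx":0,"ry":0,"rz":0}]'; python3 snap.py 6
```

```text
time: 9.77
eef_pos: [0.5669, -0.0189, 0.2337]
tcp_rot: [0.997, -0.083, -0.0, 0.0]
contact_force: [-0.1, -0.4, -0.3]
opening: 0.403
time: 10.1
eef_pos: [0.5681, -0.0112, 0.2337]
tcp_rot: [0.997, -0.083, -0.0, 0.0]
contact_force: [0.4, -0.7, 0.0]
opening: 0.399
```

View pics/scene_6.png

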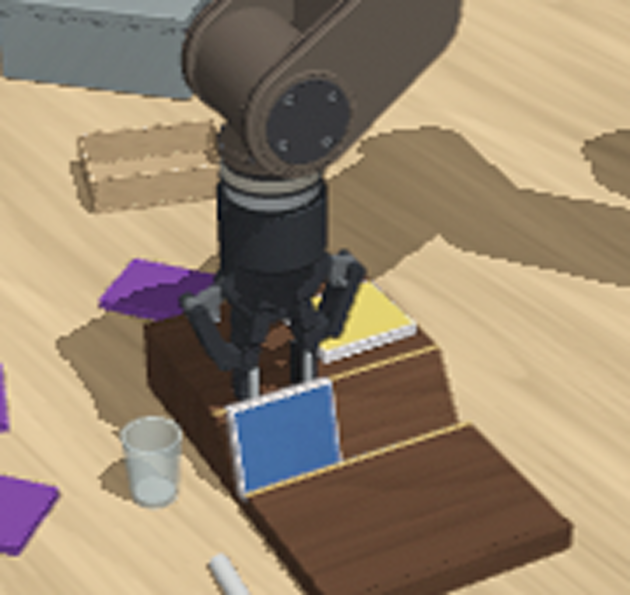

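The tile is rising, at about 70°, with its nose still against the step. I'll continue gently.

```bash
python3 -m jog '[{"grip":0.6,"x":0,"y":-3,"z":0,"rx":0,"ry":0,"rz":0},{"grip":0.6,"x":0,"y":-3,"z":0,"rx":0,"ry":0,"rz":0},{"grip":0.6,"x":0,"y":-3,"z":0,"rx":0,"ry":0,"rz":0},{"grip":0.6,"x":0,"y":-3,"z":0,"rx":0,"ry":0,"rz":0},{"grip":0.6,"x":0,"y":-3,"z":0,"rx":0,"ry":0,"rz":0},{"grip":0.6,"x":0,"y":-3,"z":0,"rx":0,"ry":0,"rz":0},{"grip":0.6,"x":0,"y":0,"z":0,"rx":0,"ry":0,"rz":0},{"grip":0.6,"x":0,"y":0,"z":0,"rx":0,"ry":0,"rz":0}]'; python3 snap.py 7
```

```text
time: 10.87
eef_pos: [0.5711, 0.0066, 0.2337]
tcp_rot: [0.997, -0.083, -0.0, 0.0]
contact_force: [1.0, 0.0, 0.5]
opening: 0.401
```

View pics/scene_7.png

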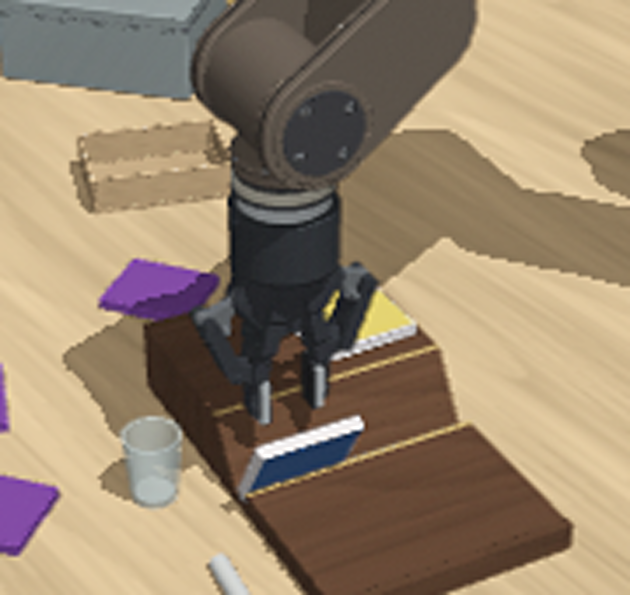

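```bash
python3 -m jog '[{"grip":0.6,"x":0,"y":0,"z":0,"rx":0,"ry":0,"rz":0},{"grip":0.6,"x":0,"y":0,"z":0,"rx":0,"ry":0,"rz":0}]'; python3 snap.py 8
```

```text
time: 11.13
eef_pos: [0.5711, 0.0062, 0.2337]
tcp_rot: [0.997, -0.084, 0.0, 0.0]
contact_force: [-1.1, -0.1, 0.7]
opening: 0.399
```

View pics/scene_8.png

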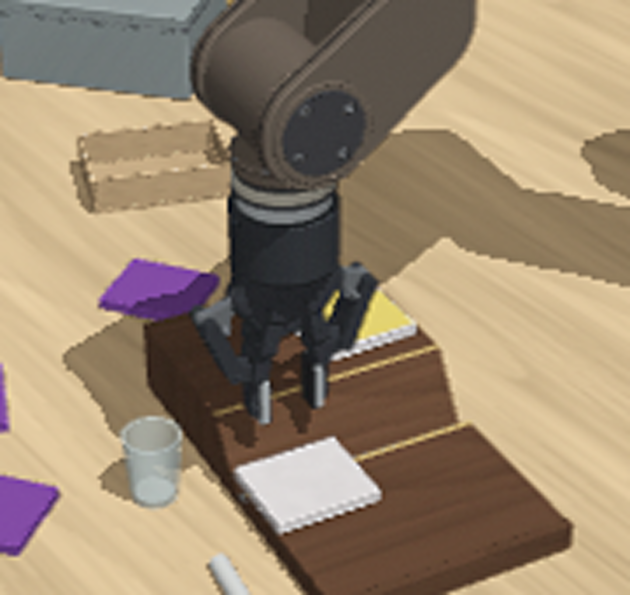

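It has flipped white face up, with top corners at about (235,468), (335,440), (380,492) and (282,528). I'll withdraw straight up, then measure.

```bash
python3 -m jog '[{"grip":0.6,"x":0,"y":0,"z":-20,"rx":0,"ry":0,"rz":0},{"grip":0.6,"x":0,"y":0,"z":-30,"rx":0,"ry":0,"rz":0},{"grip":0.6,"x":0,"y":0,"z":-30,"rx":0,"ry":0,"rz":0},{"grip":0.6,"x":0,"y":0,"z":-30,"rx":0,"ry":0,"rz":0},{"grip":0.6,"x":0,"y":30,"z":-20,"rx":0,"ry":0,"rz":0},{"grip":0.6,"x":0,"y":30,"z":0,"rx":0,"ry":0,"rz":0},{"grip":0.6,"x":0,"y":30,"z":0,"rx":0,"ry":0,"rz":0},{"grip":0.6,"x":0,"y":30,"z":0,"rx":0,"ry":0,"rz":0}]'; python3 -m jog '[{"grip":0.6,"x":0,"y":30,"z":0,"rx":0,"ry":0,"rz":0},{"grip":0.6,"x":0,"y":30,"z":0,"rx":0,"ry":0,"rz":0},{"grip":0.6,"x":0,"y":30,"z":0,"rx":0,"ry":0,"rz":0},{"grip":0.6,"x":0,"y":0,"z":0,"rx":0,"ry":0,"rz":0},{"grip":0.6,"x":0,"y":0,"z":0,"rx":0,"ry":0,"rz":0}]'; python3 snap.py 9; python3 - <<'E'
import cv2,numpy as np
from h import *
S=np.load("scene_9.npz");a=S["frame"][225:295,290:370,::-1]
cv2.imwrite("pics/fin.png",cv2.resize(a,None,fx=8,fy=8,interpolation=cv2.INTER_CUBIC))
T=np.load("top_9.npz")
E
```

```text
time: 11.9
eef_pos: [0.5508, -0.113, 0.3647]
tcp_rot: [0.997, -0.083, 0.001, 0.0]
contact_force: [0.1, 0.7, -0.4]
opening: 0.402
time: 12.32
eef_pos: [0.5358, -0.2022, 0.3637]
tcp_rot: [0.996, -0.085, -0.0, -0.0]
contact_force: [0.2, 1.0, -0.1]
opening: 0.398
```

View pics/fin.png

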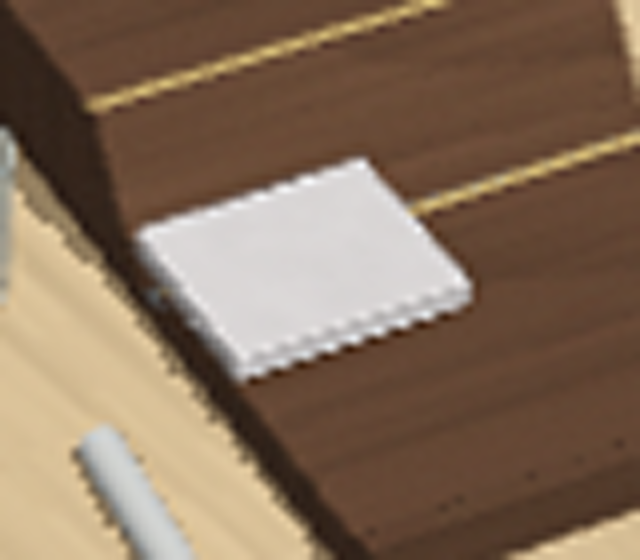

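View pics/top_9.png

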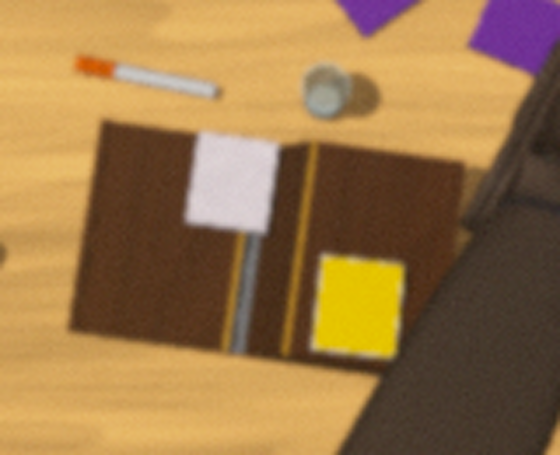

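View pics/scene_9.png

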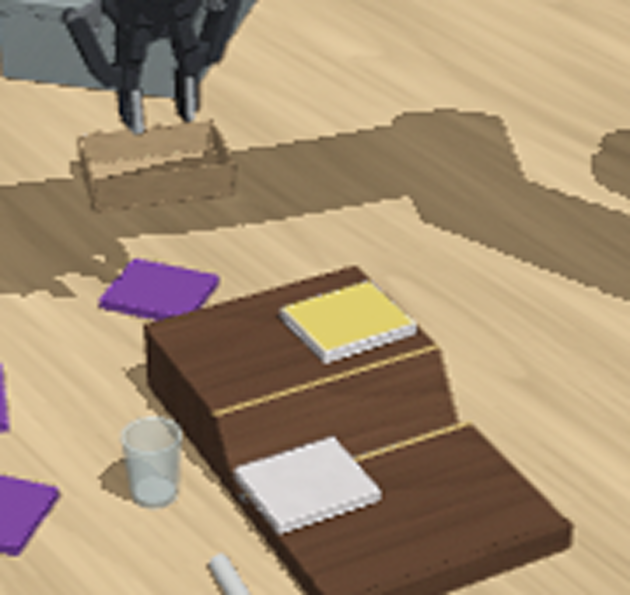

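```bash
python3 - <<'E'
import numpy as np; from h import *
T=np.load("top_9.npz");S=np.load("scene_9.npz");q=np.load("pose.npy");st=q[:3];ca,sa=np.cos(st[2]),np.sin(st[2])
def loc(X): d=X[:2]-st[:2];return (round(1000*(ca*d[0]+sa*d[1]),1),round(1000*(-sa*d[0]+ca*d[1]),1))
A=[loc(ray(T,(u+.5)/3.5-.5+245-q[11],(v+.5)/3.5-.5+185-q[12],.03)) for u,v in[(198,132),(279,144),(266,233),(185,223)]]
B=[loc(ray(S,(u+.5)/8-.5+290-q[13],(v+.5)/8-.5+225-q[14],.03)) for u,v in[(240,365),(137,235),(362,160),(473,285)]]
for C in(A,B): print(C,np.mean(C,0).round(1))
a=np.load("top0.npz")["frame"].astype(int);b=T["frame"].astype(int)
m=(abs(a-b).max(2)>60);
for n,(y0,y1,x0,x1) in dict(shot=(203,222,328,348),marker=(200,216,264,310),yellow=(255,290,333,358),water=(200,238,450,492),tray=(262,320,445,495),green=(240,278,176,214),brown=(208,245,160,195),plate=(280,342,118,184)).items(): print(n,m[y0:y1,x0:x1].sum())
E
```

```text
[(np.float64(76.7), np.float64(-92.5)), (np.float64(5.9), np.float64(-92.1)), (np.float64(5.9), np.float64(-13.2)), (np.float64(75.9), np.float64(-11.7))] [ 41.1 -52.4]
[(np.float64(78.4), np.float64(-92.2)), (np.float64(7.5), np.float64(-92.6)), (np.float64(5.7), np.float64(-12.4)), (np.float64(77.4), np.float64(-11.7))] [ 42.2 -52.2]
shot 0
marker 0
yellow 7
water 141
tray 1211
green 0
brown 0
plate 0
```

```bash
python3 - <<'E'
import numpy as np,cv2
a=np.load("scene0.npz")["frame"].astype(int);b=np.load("scene_9.npz")["frame"].astype(int)
m=(abs(a-b).max(2)>50)
for n,(y0,y1,x0,x1) in dict(tray=(160,180,262,308),water=(125,196,208,240),yellow=(200,224,322,362),bottles=(245,380,425,475)).items(): print(n,m[y0:y1,x0:x1].sum())
cv2.imwrite("pics/scene_full9.png",b[:,:,::-1])
E
```

```text
tray 157
water 72
yellow 24
bottles 0[ WARN:0@0.104] global loadsave.cpp:1063 imwrite_ Unsupported depth image for selected encoder is fallbacked to CV_8U.
```

View pics/scene_full9.png

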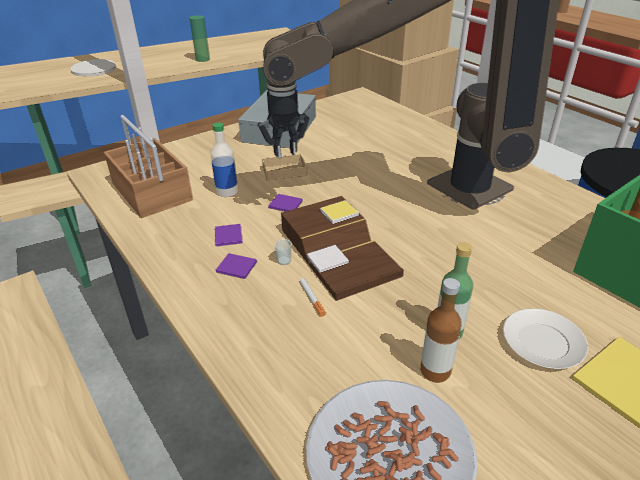

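```bash
python3 -c "
from plant import sign_off,get_state
print(get_state()['time'],sign_off())"
```

```text
the job is handed in; nothing more can be done
12.4167 None
```

I pushed the blue tile along the deck with both fingertips, half closed and 3 mm above the deck. It tipped down the ramp, I pushed it up against the step, and it fell over white face up on the landing. Then I withdrew the arm and handed in at 12.4 s. I never gripped or lifted the tile.

**Last checks:**
- **Blue tile:** both cameras put its centre at about x = 42 mm and y = −52 mm in the stand frame. It measures about 71 × 80 mm at the expected resting height, so it lies flat.
- **Yellow tile and bystanders:** the yellow tile's corners look the same before and after. The green and brown bottles showed no image change in either camera, and the plate, shot glass and marker showed none in the top view. The tray and water bottle images did change; the arm and its shadow lie over that area, and they look to be standing where they were.
- **Robot:** clear of everything, with the wrist force reading about zero.

**Disagreements:**
- **Tile size:** the tiles measured about 70 mm along the push and 80 mm across, not 80 × 70 as listed. The task went through the same way.
- **Camera offset:** the two cameras differed by up to about 6 mm along the push, more than the stated 2 mm. I fitted both together, found the deck height by touch, and checked with pictures as I pushed.
- **Final position:** the tile's rear edge overhangs the trough, at about x = 6 mm. That is clear of the ramp, so the tile still lies flat.

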